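# Clear the pile on the office desk

### The job

Take the pile on the desk apart from the top down and put each thing away in the middle of its own place: the round clip tin on the cork coaster and the cardboard staples box in the small red tray, then the black drive on the grey mat, lengthways and square with it, and last the blue-lidded storage box flat in the long white tray. Set each thing down upright rather than letting it drop, and leave the mug and the green glass jar standing where they are.

Things in the scene. Friction and masses are not known exactly. Their poses are not given: they have to be found in the camera images.
- clip_tin: Round steel tin with a green lid, 46 mm across, 24 mm high, about 60 g. At the start it stands on one end of the drive, 34 mm from the drive's middle. Origin: centre of its underside; z up through the lid.
- staples_box: Small brown cardboard box with a red band around its middle, 46 (x) x 36 (y) x 30 (z) mm, about 100 g. At the start it lies on the other end of the drive, its long side roughly along the drive's; about 20 mm lies between it and the tin, so fingers fit best on its two 46 mm long sides (across its y). Origin: centre of its underside; z up.
- drive: Black external disk drive with two thin silver lines across its top near the ends, a block 130 (x) x 60 (y) x 22 (z) mm, about 200 g. At the start it lies on the storage box's lid, roughly in line with it, and carries the tin and the staples box. Origin: centre of its underside; x along its length, z up.
- storage_box: Cream storage box with a closed blue lid (fixed to it), bottom of the pile. Lid 170 (x) x 64 (y) mm, the top 15 mm of the box; body below it 160 x 58 mm; 55 mm high in all, about 400 g. It stands on the desk. Origin: centre of its underside; x along its length, z up.
- coaster: Round cork coaster fixed to the desk, 90 mm across, 6 mm thick: place of the tin. Origin: centre of its underside, on the desk.
- red_tray: Small red open tray fixed to the desk, 78 (x) x 68 (y) mm outside, 70 x 60 mm inside, rim 12 mm high, floor 4 mm thick: place of the staples box. Origin: centre of its underside, on the desk.
- mat: Grey flat mat fixed to the desk, 160 (x) x 90 (y) x 4 mm: place of the drive, whose length goes along the mat's x, either way round. Origin: centre of its underside, on the desk.
- white_tray: Long white open tray fixed to the desk, 202 (x) x 96 (y) mm outside, 194 x 88 mm inside, rim 12 mm high, floor 4 mm thick: place of the storage box, whose length goes along the tray's x, either way round. Origin: centre of its underside, on the desk.
- mug: Blue mug, 76 mm across and 92 mm high, with a handle at its y side, standing on the desk to one side: leave it alone. Origin: centre of its underside; z up.
- jar: Green glass jar with a metal cap, 64 mm across and 75 mm high, standing on the desk to the other side: leave it alone. Origin: centre of its underside; z up.
Things that resemble listed ones, but are neither listed nor needed, are in the scene too. What is meant by the staples_box is not yellow, and is the smaller of those in its own colour.

How it is judged:
By the outcome, as a careful person would: the job done as asked, in the order asked, and still so for the second after the job is handed in, with the robot touching nothing.
It also fails if it takes over 120 s, if anything falls off the work surface, if the arm or the gripper's body presses on something with over 40 N, if the wrist force passes 120 N, or if a joint passes its speed limit or range.

### The arm

A 6-joint arm with a two-finger parallel gripper is mounted at the origin on the work surface. World frame = base frame: x ahead of the robot, y to its left, z up, the work surface at z = 0. Lengths are in m, angles in rad, forces in N, time in s.
With the tool pointing down it reaches from about 0.375 to 0.975 m from the base axis. Payload 3.8 kg.
Tool frame: the origin (TCP) lies at the very end of the fingers, on their centre line; the grasp point (between the pads) lies 19 mm behind it; z points along the fingers, y is the line along which they close (so a half turn about z gives the same grasp; the last joint's range is limited). The gripper opens to 88 mm and grips with 3 to 60 N. Pads are 18 mm wide; open, the fingers measure 123 mm over their backs; the gripper's body (75 mm by 187 mm) begins 45 mm behind the grasp point.
Start: joints at [1.282, 0.264, 1.604, -0, 1.274, -0.037], TCP at [0.168, 0.654, 0.239] pointing down, gripper open.
Joint ranges: [-2.63, 2.63], [-0.94, 2.18], [0.31, 2.57], [-1.31, 4.45], [0, 2.66], [-2.55, 2.55]. Speed limits (rad/s): [2.57, 2.57, 3.14, 3.14, 3.14, 3.14].

### API

Orientations are given as a unit quaternion [x, y, z, w].
In Python, from plant import monitor, vision, r gives the robot as it stands. The module is installed in compiled form; this text tells all that it offers.
- The arm moves only by the shell command python3 -m handwheel 'ROWS' [OPENING]. ROWS is JSON, a list that holds one entry, the list of rows, each a list of 6 numbers: the shift along the tool's x, y, z in units of 50 mm (1.0 is 50 mm), then the turn, a rotation vector about the tool's x, y, z in units of 6 degrees (1.0 is 6 degrees). In form: [[[x, y, z, wx, wy, wz], ...]]. A call has exactly 8 rows; each row shifts and turns the commanded pose from where the row before left it, along the tool's axes as they then stand; what a row does not reach is not made up. A row lasts 1/10 s, in which the tool goes at most 50 mm and 8.59 degrees, less where a joint would pass 70% of its speed; a pose out of reach is approached as far as the arm can. A call is refused whole if a number of a shift passes 1 or a number of a turn 1, either way. A call with a gripper value outside its range is refused whole. OPENING is the closure, from -1 (fully open) to 1 (shut), set as the call begins (- or left out, the last holds). The fingers move at their own pace and stop on an object; the grip force is fixed at half the most. Time passes only in rows, so rows that do not move let the fingers close, or fill a call up. It gives the time, the measured TCP pose, the force, the opening and the grip force at its end, in the units of the state.
- monitor.sense(): the state, without advancing time (a new reading comes with each control period).
- vision.camera(name): name is "side" or "top"; returns a dict with "pixels" (384x512x3 uint8, blue, green, red), "range_z" (384x512 float32, m along the optical axis (not along the pixel's ray), 0 where there is no reading), "fx", "fy", "cx", "cy" (pixels), "view" (4x4, takes a point from world to camera coordinates). Camera axes: x right, y up, looking along -z (the intrinsics and any distortion apply to the point x, -y, -z); pixel columns grow to the right and rows downward; lengths in m; the calibration is good to about 2 mm. A picture is of the moment at which its call begins.
- r.finish_job(): hands the job in; it is judged then, once.
The state is a dict: "time_s": time; "qpos": joint angles; "dq": joint speeds; "joint_torque": joint torques, N m; "eef_pos": TCP position; "tcp_rot": TCP orientation; "ft_force": force on the tool from outside, world axes, zero at the start; "ft_torque": the same for the moment, N m; "width": finger opening in m; "finger_force": force on a finger pad.
Only numpy, scipy, OpenCV 4.12 (cv2) and the standard library are available. Lean on these libraries where they do the work, as an engineer would, in place of code of your own. Each camera call takes 0.05 s, during which the arm holds its last target. There are 200 camera calls.

## Working session

There is one attempt and no reset: what is moved stays moved. The work goes in short steps, Python scripts to look and compute and a shell command to move; the robot and the scene stay as the last step left them, time stands still between calls to the robot, and variables do not carry over. Pictures are saved under pics/ and viewed, at most 14 in all, crops included, and the job is handed in when it is done.

```bash
mkdir -p pics
cat > h.py <<'E'
import numpy as np, cv2
from plant import monitor, vision, r
def cam(n):
    c=vision.camera(n); c['pixels']=np.asarray(c['pixels']); return c
def world(c):
    # per-pixel world points from depth
    Z=np.asarray(c['range_z']); v,u=np.mgrid[0:Z.shape[0],0:Z.shape[1]]
    P=np.stack([(u-c['cx'])/c['fx']*Z,-(v-c['cy'])/c['fy']*Z,-Z,np.ones_like(Z)],-1)
    return (P@np.linalg.inv(np.asarray(c['view'])).T)[...,:3]
def ray(c,uv,z):
    uv=np.asarray(uv,float).reshape(-1,2)
    d=np.stack([(uv[:,0]-c['cx'])/c['fx'],-(uv[:,1]-c['cy'])/c['fy'],-np.ones(len(uv))],-1)
    T=np.linalg.inv(np.asarray(c['view'])); d=d@T[:3,:3].T; o=T[:3,3]
    return o+d*((z-o[2])/d[:,2])[:,None]
E
python3 - <<'E'
from h import *
for n in('top','side'):
    c=cam(n); cv2.imwrite(f'pics/{n}0.png',c['pixels']); np.savez(f'{n}0.npz',**c)
    print(n,[k for k in c],c['fx'],c['cx'],c['cy'],np.linalg.inv(c['view']).round(3).tolist())
s=monitor.sense(); print(s)
E
```

```text
top ['pixels', 'range_z', 'fx', 'fy', 'cx', 'cy', 'view'] 400.8688858300488 256.45454343008095 197.99296998307116 [[0.029, 0.993, -0.115, 0.451], [-1.0, 0.028, -0.005, 0.029], [-0.002, 0.115, 0.993, 1.106], [0.0, 0.0, 0.0, 1.0]]
side ['pixels', 'range_z', 'fx', 'fy', 'cx', 'cy', 'view'] 359.5279315672062 257.7924406660836 195.85876622636334 [[0.836, 0.432, -0.339, 0.257], [-0.549, 0.653, -0.521, -0.5], [-0.004, 0.622, 0.783, 0.847], [0.0, 0.0, 0.0, 1.0]]
{'time_s': 0.1, 'qpos': array([ 1.28207616e+00,  2.64686933e-01,  1.60523289e+00,  1.09499132e-05,
        1.27369696e+00, -3.68947198e-02]), 'dq': array([-6.86773535e-05, -2.11648550e-03, -3.99070888e-03, -8.25679801e-04,
        2.40043956e-03,  2.05632545e-04]), 'joint_torque': array([-5.89853244e-04, -5.03625977e+01, -3.58066070e+01,  7.30080809e-02,
        2.33645010e-02, -3.04647153e-05]), 'eef_pos': array([0.16800366, 0.65309685, 0.23750881]), 'tcp_rot': array([ 1.25581813e-01,  9.92082751e-01, -9.97834566e-04, -1.69209240e-04]), 'ft_force': array([ 0.49838363,  0.00878514, -0.82993416]), 'ft_torque': array([ 0.06124791, -0.00044271, -0.00591771]), 'finger_force': 0.0, 'width': 0.08834423051025385}
```

View pics/top0.png

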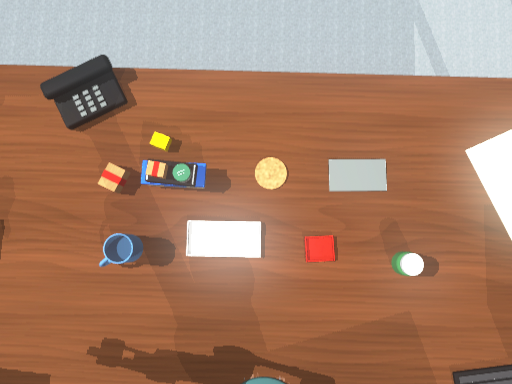

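View pics/side0.png

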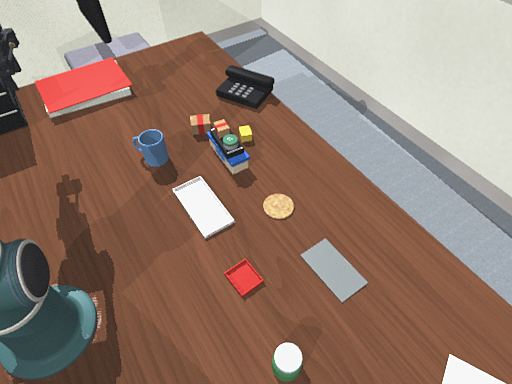

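Candidates for the staples box, in the top view: the brown box with a red band at (157,170) on the drive, the larger brown one at (112,177) on the desk, and the yellow one at (161,141). The one on the drive fits, as it is not yellow, is the smaller brown one and lies on the drive. I'll confirm that in an enlarged crop and measure everything.

Run:
```python
from h import *
c=dict(np.load('top0.npz')); im=c['pixels']
cv2.imwrite('pics/crop0.png',cv2.resize(im[120:205,85:225],None,fx=5,fy=5,interpolation=cv2.INTER_CUBIC))
W=world(c); hsv=cv2.cvtColor(im,cv2.COLOR_BGR2HSV)
def meas(name,lo,hi,box,z,):
    m=cv2.inRange(hsv,lo,hi); k=np.zeros_like(m); x0,y0,x1,y1=box; k[y0:y1,x0:x1]=m[y0:y1,x0:x1]
    cs,_=cv2.findContours(k,cv2.RETR_EXTERNAL,cv2.CHAIN_APPROX_NONE)
    q=max(cs,key=cv2.contourArea); 
    p=ray(c,q[:,0,:],z)[:,:2]; (cx,cy),(w,h),a=cv2.minAreaRect((p*1000).astype(np.float32))
    mm=np.zeros_like(k); cv2.drawContours(mm,[q],-1,255,-1); zz=W[...,2][mm>0]
    # dir of long side
    B=cv2.boxPoints(((cx,cy),(w,h),a)); e=max([B[1]-B[0],B[2]-B[1]],key=np.linalg.norm)
    print(name,'c',round(cx,1),round(cy,1),'size',round(w,1),round(h,1),'long dir deg',round(np.degrees(np.arctan2(e[1],e[0]))%180,1),'z pct',np.percentile(zz,[10,50,90]).round(3),'px',q[:,0].min(0),q[:,0].max(0))
meas('coaster',(10,60,120),(35,255,255),(245,145,300,200),.006)
meas('red',(0,150,60),(8,255,255),(295,225,345,270),.012)
meas('mat',(80,0,80),(130,80,255),(315,150,400,200),.004)
meas('white',(0,0,150),(180,60,255),(175,210,275,268),.012)
meas('lid',(105,120,60),(125,255,255),(135,150,215,198),.055)
meas('tin',(60,100,30),(90,255,255),(165,155,200,190),.101)
meas('jarcap',(0,0,180),(180,60,255),(385,240,435,285),.075)
meas('mug',(95,80,40),(115,255,255),(90,225,145,275),.05)
meas('yellow',(25,150,100),(35,255,255),(140,125,180,155),.03)
b=hsv[155:185,140:205]; 
print(hsv[170,148:200].tolist())
```

```text
coaster c 652.9 -6.6 size 152.5 151.5 long dir deg 1.6 z pct [-0.001  0.002  0.008] px [245 145] [299 199]
red c 445.4 -139.2 size 71.5 80.6 long dir deg 94.1 z pct [0.002 0.005 0.013] px [304 235] [334 262]
mat c 628.0 -288.7 size 13.8 15.4 long dir deg 128.2 z pct [0.003 0.006 0.007] px [370 180] [375 187]
white c 464.4 121.4 size 98.7 203.5 long dir deg 90.5 z pct [0.002 0.005 0.011] px [186 220] [261 257]
lid c 631.2 185.6 size 23.6 63.1 long dir deg 178.2 z pct [0.053 0.056 0.058] px [195 163] [205 186]
tin c 628.4 228.2 size 36.1 40.9 long dir deg 91.6 z pct [0.1   0.102 0.105] px [173 165] [189 179]
jarcap c 412.9 -364.1 size 55.2 58.8 long dir deg 91.7 z pct [0.07  0.076 0.078] px [400 253] [423 275]
mug c 431.5 391.2 size 79.0 108.9 long dir deg 98.7 z pct [0.005 0.04  0.092] px [ 99 233] [140 265]
yellow c 728.6 306.6 size 45.8 38.1 long dir deg 70.2 z pct [0.028 0.031 0.034] px [150 132] [169 149]
[[22, 103, 252], [22, 103, 252], [22, 102, 253], [21, 105, 253], [7, 161, 254], [2, 191, 255], [2, 191, 255], [2, 190, 255], [2, 191, 255], [3, 185, 255], [18, 115, 252], [21, 104, 252], [21, 103, 252], [22, 101, 252], [22, 101, 253], [22, 102, 252], [15, 119, 169], [14, 113, 124], [14, 113, 122], [12, 89, 97], [9, 57, 76], [8, 60, 76], [9, 58, 75], [9, 54, 76], [54, 37, 96], [72, 101, 199], [73, 102, 203], [72, 102, 203], [72, 102, 203], [72, 102, 203], [72, 103, 204], [73, 97, 207], [74, 45, 237], [75, 42, 238], [74, 47, 237], [76, 41, 236], [73, 75, 223], [72, 103, 201], [72, 103, 199], [72, 101, 200], [72, 100, 199], [72, 98, 197], [49, 37, 97], [9, 43, 83], [9, 42, 84], [45, 3, 181], [60, 2, 221], [9, 59, 74], [0, 41, 68], [113, 133, 152], [111, 163, 213], [111, 164, 213]]
```

View pics/crop0.png

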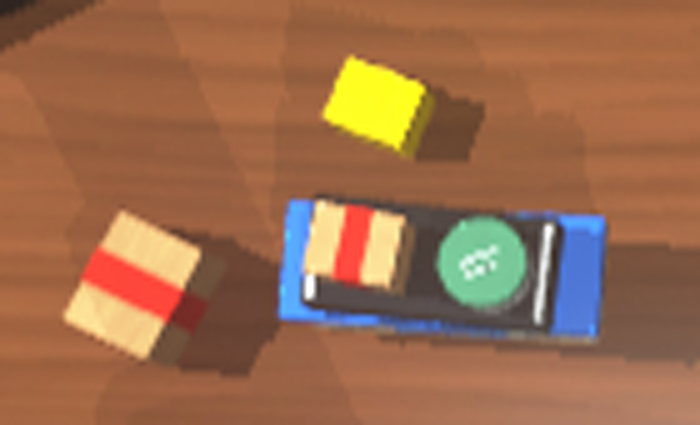

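The crop confirms it: the smaller brown box with the red band is on the drive's left end and the tin on its right end. The larger twin and the yellow box are loose on the desk. Next I'll refine the measurements with tighter masks in both views.

```bash
cat >> h.py <<'E'
def meas(c,name,lo,hi,box,z,zr=None,hull=True,pr=True):
    """colour (and height) mask in pixel box -> minAreaRect on plane z, mm"""
    hsv=cv2.cvtColor(c['pixels'],cv2.COLOR_BGR2HSV); m=cv2.inRange(hsv,lo,hi)
    W=world(c)
    if zr: m[(W[...,2]<zr[0])|(W[...,2]>zr[1])]=0
    k=np.zeros_like(m); x0,y0,x1,y1=box; k[y0:y1,x0:x1]=m[y0:y1,x0:x1]
    cs,_=cv2.findContours(k,cv2.RETR_EXTERNAL,cv2.CHAIN_APPROX_NONE)
    if not cs: print(name,'none'); return
    q=max(cs,key=cv2.contourArea)
    p=(ray(c,q[:,0,:],z)[:,:2]*1000).astype(np.float32)
    R=cv2.minAreaRect(p); B=cv2.boxPoints(R); e=max([B[1]-B[0],B[2]-B[1]],key=np.linalg.norm)
    mm=np.zeros_like(k); cv2.drawContours(mm,[q],-1,255,-1)
    zz=W[...,2][(mm>0)]; M=cv2.moments(p.reshape(-1,1,2))
    print(name,'rect c',np.round(R[0],1),'size',np.round(R[1],1),'ang',round(np.degrees(np.arctan2(e[1],e[0]))%180,1),'centroid',round(M['m10']/M['m00'],1),round(M['m01']/M['m00'],1),'z',np.median(zz).round(3),'px',q[:,0].min(0),q[:,0].max(0))
E
python3 - <<'E'
from h import *
A=(0,0,0);Z=(180,255,255)
t=dict(np.load('top0.npz'));s=dict(np.load('side0.npz'))
for n,c in(('T',t),('S',s)):
    T=n=='T'
    pile=(135,150,215,198) if T else (195,110,260,178)
    meas(c,n+' coaster',(10,60,190),(35,200,255),(245,145,300,200) if T else (255,185,300,225),.006)
    meas(c,n+' coasterZ',A,Z,(245,145,300,200) if T else (255,185,300,225),.006,(.0045,.02))
    meas(c,n+' red',(0,150,60),(8,255,255),(295,225,345,270) if T else (215,250,275,305),.012)
    meas(c,n+' mat',(0,0,90),(180,70,255),(315,150,400,200) if T else (290,230,380,310),.004)
    meas(c,n+' white',(0,0,150),(180,70,255),(175,210,275,268) if T else (160,170,245,245),.012)
    meas(c,n+' lidZ',A,Z,pile,.055,(.045,.2))
    meas(c,n+' drive',A,Z,pile,.077,(.068,.2))
    meas(c,n+' tin',(60,30,90),(90,255,255),pile,.101,(.092,.2))
    meas(c,n+' staples',(0,60,190),(28,255,255),pile,.107,(.097,.2))
    print(n,'heights',world(c)[170,157] if T else '')
print(t['pixels'][170,271],t['pixels'][175,357],s['pixels'][207,278],s['pixels'][270,334])
E
```

```text
T coaster rect c [649.6  -2.3] size [90.3 86.4] ang 1.6 centroid 650.3 -1.5 z 0.007 px [255 157] [286 189]
T coasterZ rect c [652.5  -3.6] size [87.1 91.5] ang 137.1 centroid 651.5 -2.0 z 0.007 px [254 157] [288 188]
T red rect c [ 445.4 -139.2] size [71.5 80.6] ang 94.1 centroid 445.5 -139.0 z 0.005 px [304 235] [334 262]
T mat rect c [ 651.2 -243.7] size [ 90.3 160.9] ang 91.6 centroid 652.0 -243.3 z 0.005 px [328 159] [386 191]
T white rect c [464.5 119.9] size [100.  206.9] ang 91.6 centroid 464.6 121.5 z 0.005 px [186 220] [262 257]
T lidZ rect c [634.7 258.1] size [171.3  68.6] ang 87.5 centroid 634.2 258.7 z 0.079 px [141 158] [205 186]
T drive rect c [632.7 259.6] size [131.1  60.8] ang 85.6 centroid 632.6 259.6 z 0.085 px [145 158] [196 185]
T tin rect c [628.4 228.1] size [44.  43.1] ang 47.6 centroid 629.1 227.7 z 0.102 px [173 163] [190 180]
T staples rect c [635.6 292.9] size [45. 37.] ang 82.0 centroid 635.4 292.8 z 0.108 px [146 160] [165 176]
T heights [0.63017553 0.28727107 0.10971817]
S coaster rect c [649.9  -4. ] size [87.5 87.6] ang 146.5 centroid 650.8 -2.5 z 0.
[... 260 characters left out ...]
52.7 -244.7] size [ 92.6 161.4] ang 92.0 centroid 652.6 -245.0 z 0.005 px [300 238] [367 302]
S white rect c [464.9 118.8] size [101.2 210.7] ang 90.5 centroid 466.0 119.7 z 0.005 px [172 176] [234 237]
S lidZ rect c [636.3 270.8] size [211.4  80.4] ang 85.3 centroid 637.7 267.4 z 0.078 px [207 119] [248 165]
S drive rect c [633.3 269.4] size [164.5  66.4] ang 85.3 centroid 633.8 265.7 z 0.091 px [209 119] [243 155]
S tin rect c [629.2 226.5] size [47.1 43.5] ang 70.1 centroid 629.0 226.3 z 0.102 px [223 134] [237 145]
S staples rect c [636.1 292.2] size [47.2 36.2] ang 81.2 centroid 636.1 292.3 z 0.108 px [214 119] [228 131]
S heights 
[139 218 250] [200 206 196] [134 187 227] [182 179 169]
```

```bash
cat > go.py <<'E'
import sys; from h import *; from scipy.spatial.transform import Rotation as R
# go.py x y z(mm) psi(deg of tool y): remaining shift in tool axes/units AFTER the turn, and turn units
s=monitor.sense(); M=R.from_quat(s['tcp_rot']).as_matrix(); p=s['eef_pos']*1000
psi=np.degrees(np.arctan2(M[1,1],M[0,1]))
print('t',round(s['time_s'],2),'p',p.round(1),'psi',psi.round(2),'tilt',M[:2,2].round(4),'w',round(s['width']*1000,1),'F',np.round(s['ft_force'],1),'ff',round(float(s['finger_force']),1))
if len(sys.argv)>4:
    x,y,z,a=map(float,sys.argv[1:5]); d=np.array([x,y,z])-p
    th=(psi-a+180)%360-180; q=np.radians(a); c,sn=np.cos(q),np.sin(q)
    print('units x,y,z',(np.array([-sn*d[0]+c*d[1],c*d[0]+sn*d[1],-d[2]])/50).round(3),'turn z',round(th/6,3))
E
T='[0,0,0,0,0,1]'
python3 -m handwheel '[[[0,0,0,0,0,1],[0,0,0,0,0,1],[0,0,0,0,0,1],[0,0,0,0,0,1],[0,0,0,0,0,1],[0,0,0,0,0,1],[0,0,0,0,0,1],[0,0,0,0,0,1]]]' -1
python3 go.py 629 227 180 -4.4
```

```text
time_s: 0.9
eef_pos: [0.168, 0.6533, 0.2379]
tcp_rot: [0.52, 0.854, -0.001, 0.0]
ft_force: [-0.2, 0.4, 0.8]
width: 0.0882
finger_force: 0.0
t 0.9 p [168.  653.3 237.9] psi 27.33 tilt [-0.0004 -0.0012] w 88.2 F [-0.2  0.4  0.8] ff 0.0
units x,y,z [-7.794  9.846  1.159] turn z 5.288
```

```bash
python3 -m handwheel '[[[0,0,0,0,0,1],[0,0,0,0,0,1],[0,0,0,0,0,1],[0,0,0,0,0,1],[0,0,0,0,0,1],[0,0,0,0,0,0.29],[-0.3,0.3,0,0,0,0],[-0.45,0.5,0,0,0,0]]]' >/dev/null
python3 -m handwheel '[[[-0.5,0.65,0,0,0,0],[-0.5,0.65,0,0,0,0],[-0.5,0.65,0,0,0,0],[-0.5,0.65,0,0,0,0],[-0.5,0.65,0,0,0,0],[-0.5,0.65,0,0,0,0],[-0.5,0.65,0,0,0,0],[-0.5,0.65,0,0,0,0]]]' >/dev/null
python3 -m handwheel '[[[-0.5,0.65,0.1,0,0,0],[-0.5,0.65,0.1,0,0,0],[-0.5,0.65,0.1,0,0,0],[-0.5,0.65,0.1,0,0,0],[-0.5,0.65,0.1,0,0,0],[-0.3,0.4,0.1,0,0,0],[-0.2,0.2,0,0,0,0],[0,0,0,0,0,0]]]'
python3 go.py 629 227 80 -4.4
```

```text
time_s: 3.3
eef_pos: [0.6316, 0.2292, 0.2082]
tcp_rot: [0.733, 0.68, -0.001, -0.0]
ft_force: [0.2, 0.4, -0.1]
width: 0.0883
finger_force: 0.0
t 3.3 p [631.6 229.2 208.2] psi -4.3 tilt [-0.001  -0.0008] w 88.3 F [ 0.2  0.4 -0.1] ff 0.0
units x,y,z [-0.049 -0.049  2.564] turn z 0.017
```

```bash
python3 -m handwheel '[[[-0.05,-0.05,0.4,0,0,0],[0,0,0.45,0,0,0],[0,0,0.45,0,0,0],[0,0,0.45,0,0,0],[0,0,0.4,0,0,0],[0,0,0.25,0,0,0],[0,0,0.1,0,0,0],[0,0,0,0,0,0]]]' >/dev/null
python3 go.py 629 227 80 -4.4
```

```text
t 4.1 p [627.8 229.6  83.5] psi -4.12 tilt [-0.001  -0.0002] w 88.0 F [-0.3 -0.3 -0. ] ff 0.0
units x,y,z [-0.05   0.028  0.069] turn z 0.047
```

```bash
python3 -m handwheel '[[[-0.04,0.02,0.04,0,0,0],[0,0,0,0,0,0],[0,0,0,0,0,0],[0,0,0,0,0,0],[0,0,0,0,0,0],[0,0,0,0,0,0],[0,0,0,0,0,0],[0,0,0,0,0,0]]]' >/dev/null; python3 go.py 629 227 80 -4.4
python3 -m handwheel '[[[0,0,0,0,0,0],[0,0,0,0,0,0],[0,0,0,0,0,0],[0,0,0,0,0,0],[0,0,0,0,0,0],[0,0,0,0,0,0],[0,0,0,0,0,0],[0,0,0,0,0,0]]]' 1 >/dev/null; python3 go.py 629 227 180 -4.4
```

```text
t 4.9 p [629.3 227.1  81.7] psi -4.17 tilt [-0.0001 -0.    ] w 88.2 F [-0.3 -0.2  0.3] ff 0.0
units x,y,z [-0.002 -0.007  0.033] turn z 0.039
t 5.7 p [629.4 227.1  81.7] psi -4.17 tilt [-0.  0.] w 44.7 F [ 0.3  0.2 -0. ] ff 30.0
units x,y,z [-0.002 -0.007 -1.966] turn z 0.039
```

```bash
python3 -m handwheel '[[[0,0,-0.1,0,0,0],[0,0,-0.3,0,0,0],[0,0,-0.4,0,0,0],[0,0,-0.4,0,0,0],[-0.1,0,-0.3,0,0,0],[-0.3,0,-0.1,0,0,0],[-0.5,0.1,0,0,0,0],[-0.6,0.1,0,0,0,0]]]' >/dev/null; 
python3 -m handwheel '[[[-0.6,0.1,0,0,0,0],[-0.6,0.1,0,0,0,0],[-0.6,0.1,0,0,0,0],[-0.6,0.1,0,0,0,0],[-0.4,0.1,0,0,0,0],[-0.2,0,0,0,0,0],[0,0,0,0,0,0],[0,0,0,0,0,0]]]' >/dev/null; python3 go.py 651 -2 12 -4.4
```

```text
t 7.3 p [6.474e+02 3.000e-01 1.615e+02] psi -4.2 tilt [-0.0007  0.0005] w 45.2 F [-0.8  0.3 -0.6] ff 30.0
units x,y,z [-0.04   0.075  2.989] turn z 0.034
```

Run:
```python
from h import *
c=cam('top'); cv2.imwrite('pics/top1.png',c['pixels'])
pile=(135,150,215,198);A=(0,0,0);Z=(180,255,255)
meas(c,'staples',(0,60,190),(28,255,255),pile,.107,(.097,.2))
meas(c,'drive',A,Z,pile,.077,(.068,.2)); meas(c,'pile',A,Z,pile,.055,(.045,.2))
```

```text
staples rect c [635.6 292.9] size [45. 37.] ang 82.0 centroid 635.4 292.7 z 0.108 px [146 160] [165 176]
drive rect c [632.5 259.5] size [131.4  61.1] ang 85.7 centroid 632.5 259.5 z 0.079 px [145 158] [197 185]
pile rect c [634.3 258.2] size [171.5  68.6] ang 87.2 centroid 634.2 258.7 z 0.078 px [141 158] [206 186]
```

```bash
python3 -m handwheel '[[[-0.04,0.07,0.2,0,0,0],[0,0,0.45,0,0,0],[0,0,0.5,0,0,0],[0,0,0.5,0,0,0],[0,0,0.5,0,0,0],[0,0,0.4,0,0,0],[0,0,0.2,0,0,0],[0,0,0.1,0,0,0]]]' >/dev/null; python3 -m handwheel '[[[0,0,0.05,0,0,0],[0,0,0,0,0,0],[0,0,0,0,0,0],[0,0,0,0,0,0],[0,0,0,0,0,0],[0,0,0,0,0,0],[0,0,0,0,0,0],[0,0,0,0,0,0]]]' >/dev/null; python3 go.py 651 -2 11 -4.4
```

```text
t 8.95 p [651.3  -2.2  16.8] psi -4.17 tilt [0. 0.] w 45.2 F [-0.  -0.2 -0.2] ff 30.0
units x,y,z [ 0.003 -0.006  0.115] turn z 0.038
```

```bash
python3 -m handwheel '[[[0,0,0.03,0,0,0],[0,0,0.03,0,0,0],[0,0,0.02,0,0,0],[0,0,0.015,0,0,0],[0,0,0.01,0,0,0],[0,0,0,0,0,0],[0,0,0,0,0,0],[0,0,0,0,0,0]]]' >/dev/null; python3 go.py 651 -2 11 -4.4
```

```text
t 9.75 p [651.3  -2.1  11.5] psi -4.17 tilt [0.0001 0.    ] w 44.9 F [-0.6  0.1 -0. ] ff 30.0
units x,y,z [ 0.001 -0.007  0.01 ] turn z 0.039
```

```bash
python3 -m handwheel '[[[0,0,0.01,0,0,0],[0,0,0.01,0,0,0],[0,0,0,0,0,0],[0,0,0,0,0,0],[0,0,0,0,0,0],[0,0,0,0,0,0],[0,0,0,0,0,0],[0,0,0,0,0,0]]]' >/dev/null; python3 go.py 651 -2 11 -4.4
```

```text
t 10.55 p [651.4  -2.1  10.7] psi -4.17 tilt [0.0002 0.    ] w 45.0 F [-0.  -0.6  3. ] ff 30.0
units x,y,z [ 0.002 -0.008 -0.006] turn z 0.039
```

```bash
python3 -m handwheel '[[[0,0,0,0,0,0],[0,0,0,0,0,0],[0,0,0,0,0,0],[0,0,0,0,0,0],[0,0,0,0,0,0],[0,0,0,0,0,0],[0,0,0,0,0,0],[0,0,0,0,0,0]]]' -1 >/dev/null; python3 go.py
python3 -m handwheel '[[[0,0,-0.2,0,0,0],[0,0,-0.4,0,0,0],[0,0,-0.6,0,0,0],[0,0,-0.6,0,0,0],[0,0,-0.6,0,0,0],[0,0,-0.5,0,0,0],[0.2,0,-0.3,0,0,0],[0.4,0,-0.1,0,0,0.6]]]' >/dev/null
python3 -m handwheel '[[[0.6,0,0,0,0,0],[0.6,0,0,0,0,0],[0.6,0,0,0,0,0],[0.6,0,0,0,0,0],[0.6,0,0,0,0,0],[0.6,0,0,0,0,0],[0.6,0,0,0,0,0],[0.6,0,0,0,0,0]]]' >/dev/null; python3 go.py 636 292.5 90 -8
```

```text
t 11.35 p [651.3  -2.1  10.5] psi -4.17 tilt [ 0. -0.] w 88.0 F [ 0.3 -1.2 -0.1] ff 0.0
t 12.95 p [685.3 267.5 175.1] psi -7.75 tilt [-0.001  -0.0001] w 88.6 F [-0.8  1.  -0.1] ff 0.0
units x,y,z [ 0.358 -1.046  1.702] turn z 0.042
```

Run:
```python
from h import *
c=cam('top'); cv2.imwrite('pics/top2.png',c['pixels'])
meas(c,'tin',(60,30,90),(90,255,255),(240,140,300,205),.030,(.02,.2))
```

```text
tin rect c [649.2  -1.5] size [41.5 40.9] ang 1.5 centroid 649.8 -0.7 z 0.031 px [263 164] [278 179]
```

```bash
python3 -m handwheel '[[[0.12,-0.3,0,0,0,0.03],[0.12,-0.4,0,0,0,0],[0.1,-0.3,0.1,0,0,0],[0,-0.05,0.4,0,0,0],[0,0,0.4,0,0,0],[0,0,0.3,0,0,0],[0,0,0.2,0,0,0],[0,0,0.1,0,0,0]]]' >/dev/null; python3 -m handwheel '[[[0,0,0,0,0,0],[0,0,0,0,0,0],[0,0,0,0,0,0],[0,0,0,0,0,0],[0,0,0,0,0,0],[0,0,0,0,0,0],[0,0,0,0,0,0],[0,0,0,0,0,0]]]' >/dev/null; python3 go.py 636 292.5 90 -8
```

```text
t 14.6 p [636.2 289.6 100.5] psi -7.95 tilt [-0.0001 -0.    ] w 88.5 F [-0.3 -0.3  0.2] ff 0.0
units x,y,z [ 0.056 -0.012  0.209] turn z 0.009
```

```bash
python3 -m handwheel '[[[0.05,-0.01,0.1,0,0,0],[0,0,0.1,0,0,0],[0,0,0,0,0,0],[0,0,0,0,0,0],[0,0,0,0,0,0],[0,0,0,0,0,0],[0,0,0,0,0,0],[0,0,0,0,0,0]]]' >/dev/null; python3 go.py 636 292.5 90 -8
python3 -m handwheel '[[[0,0,0,0,0,0],[0,0,0,0,0,0],[0,0,0,0,0,0],[0,0,0,0,0,0],[0,0,0,0,0,0],[0,0,0,0,0,0],[0,0,0,0,0,0],[0,0,0,0,0,0]]]' 1 >/dev/null; python3 go.py 636 292.5 170 -8
```

```text
t 15.4 p [636.2 292.2  90.6] psi -7.95 tilt [0.0002 0.0001] w 88.2 F [ 0.5 -0.6 -0. ] ff 0.0
units x,y,z [ 0.006 -0.005  0.012] turn z 0.008
t 16.2 p [636.1 292.2  90.4] psi -7.95 tilt [-0.0001  0.    ] w 35.4 F [-0.2  0.   0.8] ff 30.0
units x,y,z [ 0.006 -0.002 -1.591] turn z 0.009
```

```bash
python3 -m handwheel '[[[0,0,-0.1,0,0,0],[0,0,-0.3,0,0,0],[0,0,-0.4,0,0,0],[0,0,-0.4,0,0,0],[0,0,-0.3,0,0,0],[0,0,-0.1,0,0,-0.4],[0,0,0,0,0,-0.8],[0,0,0,0,0,-0.8]]]' >/dev/null;  python3 go.py 445.8 -140.2 20 4
```

```text
t 17.0 p [636.5 292.3 172.1] psi 4.25 tilt [0.0015 0.0006] w 35.9 F [-0.8  0.2 -1.9] ff 30.0
units x,y,z [-8.364 -4.407  3.041] turn z 0.041
```

```bash
python3 -m handwheel '[[[-0.3,-0.15,0,0,0,0.03],[-0.5,-0.25,0,0,0,0],[-0.6,-0.3,0,0,0,0],[-0.7,-0.35,0,0,0,0],[-0.7,-0.35,0,0,0,0],[-0.7,-0.35,0,0,0,0],[-0.7,-0.35,0,0,0,0],[-0.7,-0.35,0,0,0,0]]]' >/dev/null; python3 -m handwheel '[[[-0.7,-0.4,0,0,0,0],[-0.7,-0.4,0,0,0,0],[-0.6,-0.35,0,0,0,0],[-0.6,-0.35,0,0,0,0],[-0.5,-0.3,0,0,0,0],[-0.3,-0.2,0,0,0,0],[0,0,0,0,0,0],[0,0,0,0,0,0]]]' >/dev/null;  python3 go.py 445.8 -140.2 18 4
```

```text
t 18.6 p [ 441.6 -137.2  170.8] psi 3.7 tilt [0.0006 0.0001] w 35.8 F [-0.6  0.8 -1.2] ff 30.0
units x,y,z [-0.065  0.08   3.055] turn z -0.051
```

```bash
python3 -m handwheel '[[[-0.05,0.07,0.2,0,0,-0.04],[0,0,0.45,0,0,0],[0,0,0.5,0,0,0],[0,0,0.5,0,0,0],[0,0,0.5,0,0,0],[0,0,0.4,0,0,0],[0,0,0.2,0,0,0],[0,0,0.1,0,0,0]]]' >/dev/null; python3 -m handwheel '[[[0,0,0.03,0,0,0],[0,0,0,0,0,0],[0,0,0,0,0,0],[0,0,0,0,0,0],[0,0,0,0,0,0],[0,0,0,0,0,0],[0,0,0,0,0,0],[0,0,0,0,0,0]]]' >/dev/null; python3 go.py 445.8 -140.2 18 4
```

```text
t 20.2 p [ 445.8 -139.2   26.5] psi 4.11 tilt [ 0.0001 -0.    ] w 35.9 F [ 0.3  0.4 -0.5] ff 30.0
units x,y,z [-0.02  -0.002  0.17 ] turn z 0.018
```

```bash
python3 -m handwheel '[[[-0.02,0,0.05,0,0,0.01],[0,0,0.05,0,0,0],[0,0,0.04,0,0,0],[0,0,0.02,0,0,0],[0,0,0.01,0,0,0],[0,0,0,0,0,0],[0,0,0,0,0,0],[0,0,0,0,0,0]]]' >/dev/null; python3 go.py 445.8 -140.2 18 4;  python3 -m handwheel '[[[0,0,0.01,0,0,0],[0,0,0,0,0,0],[0,0,0,0,0,0],[0,0,0,0,0,0],[0,0,0,0,0,0],[0,0,0,0,0,0],[0,0,0,0,0,0],[0,0,0,0,0,0]]]' >/dev/null; python3 go.py 445.8 -140.2 17 4
```

```text
t 21.0 p [ 446.  -140.2   18.1] psi 4.05 tilt [ 0.0002 -0.0001] w 35.6 F [-0.4 -0.3 -1.7] ff 30.0
units x,y,z [ 0.    -0.005  0.001] turn z 0.009
t 21.8 p [ 445.9 -140.2   17.5] psi 4.05 tilt [-0. -0.] w 36.0 F [ 0.3  0.7 -1. ] ff 30.0
units x,y,z [-0.    -0.002  0.009] turn z 0.009
```

```bash
python3 -m handwheel '[[[0,0,0.01,0,0,0],[0,0,0.008,0,0,0],[0,0,0,0,0,0],[0,0,0,0,0,0],[0,0,0,0,0,0],[0,0,0,0,0,0],[0,0,0,0,0,0],[0,0,0,0,0,0]]]' >/dev/null; python3 go.py 445.8 -140.2 18 4
```

```text
t 22.6 p [ 445.9 -140.2   17.3] psi 4.05 tilt [-0.0003  0.0001] w 36.1 F [-3.   1.2  7. ] ff 30.0
units x,y,z [-0.    -0.003 -0.013] turn z 0.009
```

```bash
python3 -m handwheel '[[[0,0,0,0,0,0],[0,0,0,0,0,0],[0,0,0,0,0,0],[0,0,0,0,0,0],[0,0,0,0,0,0],[0,0,0,0,0,0],[0,0,0,0,0,0],[0,0,0,0,0,0]]]' -1 >/dev/null; python3 go.py
python3 -m handwheel '[[[0,0,-0.2,0,0,0],[0,0,-0.4,0,0,0],[0,0,-0.6,0,0,0],[0,0,-0.6,0,0,0],[0,0,-0.6,0,0,0],[0,0,-0.3,0,0,0.4],[0,0,-0.1,0,0,0.5],[0,0,0,0,0,0.5]]]' >/dev/null
python3 -m handwheel '[[[0.4,0.1,0,0,0,0],[0.5,0.3,0,0,0,0],[0.6,0.4,0,0,0,0],[0.6,0.4,0,0,0,0],[0.6,0.4,0,0,0,0],[0.6,0.4,0,0,0,0],[0.6,0.4,0,0,0,0],[0.6,0.4,0,0,0,0]]]' >/dev/null
python3 go.py 632.5 259.6 60 -4.4
python3 - <<'E'
from h import *
c=cam('top'); cv2.imwrite('pics/top3.png',cv2.resize(c['pixels'][120:290,85:405],None,fx=2.5,fy=2.5))
pile=(135,150,215,198);A=(0,0,0);Z=(180,255,255)
meas(c,'staples',(0,60,190),(28,200,255),(300,225,340,268),.034,(.024,.2)); meas(c,'tray',(0,150,60),(8,255,255),(295,225,345,270),.012)
meas(c,'drive',A,Z,pile,.077,(.068,.2)); meas(c,'pile',A,Z,pile,.055,(.045,.2))
E
```

```text
t 23.4 p [ 445.9 -140.2   16.5] psi 4.05 tilt [-0.  0.] w 88.0 F [-0.1  0.8 -0.2] ff 0.0
t 25.0 p [603.4  74.9 157.4] psi -4.34 tilt [ 0.0006 -0.    ] w 87.9 F [-0.7 -0.1 -0.2] ff 0.0
units x,y,z [3.727 0.298 1.947] turn z 0.011
staples rect c [ 447.  -139.3] size [35.6 47.1] ang 95.2 centroid 447.1 -139.7 z 0.035 px [312 241] [329 255]
tray rect c [ 445.6 -139. ] size [71. 81.] ang 94.2 centroid 445.6 -138.9 z 0.011 px [304 235] [334 262]
drive rect c [633.2 265.3] size [119.4  60.9] ang 86.2 centroid 632.8 267.3 z 0.078 px [145 158] [190 185]
pile rect c [635.8 277. ] size [133.3  68.5] ang 87.8 centroid 634.7 278.9 z 0.078 px [141 158] [190 185]
```

View pics/top3.png

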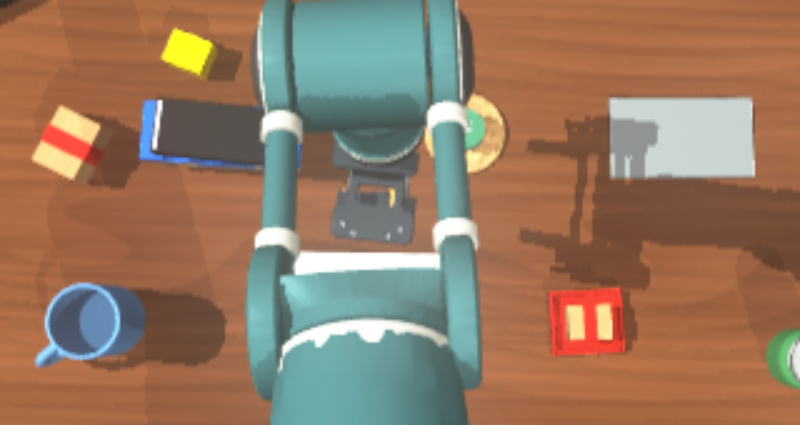

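The staples box sits in the middle of the red tray (crop 588,322) and the drive is unmoved (crop 150–300, 100–165), partly hidden by the arm. Next is the drive.

```bash
python3 -m handwheel '[[[0.6,0.05,0,0,0,0],[0.7,0.05,0,0,0,0],[0.7,0.05,0,0,0,0],[0.7,0.05,0,0,0,0],[0.5,0.05,0,0,0,0],[0.3,0.03,0.2,0,0,0],[0.15,0,0.4,0,0,0],[0,0,0.4,0,0,0]]]' >/dev/null; python3 -m handwheel '[[[0,0,0.3,0,0,0],[0,0,0.2,0,0,0],[0,0,0.1,0,0,0],[0,0,0,0,0,0],[0,0,0,0,0,0],[0,0,0,0,0,0],[0,0,0,0,0,0],[0,0,0,0,0,0]]]' >/dev/null; python3 go.py 632.7 259.6 60 -4.2
```

```text
t 26.65 p [630.8 254.6  77.3] psi -4.35 tilt [0.0011 0.0004] w 87.8 F [ 0.4  0.  -0.2] ff 0.0
units x,y,z [0.102 0.031 0.346] turn z -0.024
```

```bash
python3 -m handwheel '[[[0.09,0.03,0.1,0,0,-0.02],[0,0,0.12,0,0,0],[0,0,0.1,0,0,0],[0,0,0.03,0,0,0],[0,0,0,0,0,0],[0,0,0,0,0,0],[0,0,0,0,0,0],[0,0,0,0,0,0]]]' >/dev/null; python3 go.py 632.7 259.6 60 -4.2
```

```text
t 27.45 p [632.4 258.9  59.4] psi -4.23 tilt [0.0006 0.0002] w 88.3 F [-0.1 -0.9  0.2] ff 0.0
units x,y,z [ 0.014  0.004 -0.012] turn z -0.005
```

```bash
python3 -m handwheel '[[[0,0,0,0,0,0],[0,0,0,0,0,0],[0,0,0,0,0,0],[0,0,0,0,0,0],[0,0,0,0,0,0],[0,0,0,0,0,0],[0,0,0,0,0,0],[0,0,0,0,0,0]]]' 1 ; python3 go.py 632.7 259.6 170 -4.2
```

```text
time_s: 28.25
eef_pos: [0.6323, 0.2589, 0.0591]
tcp_rot: [0.733, 0.681, 0.0, 0.0]
ft_force: [0.5, 0.2, 0.5]
width: 0.0594
finger_force: 30.0
t 28.25 p [632.3 258.9  59.1] psi -4.22 tilt [0.0001 0.    ] w 59.4 F [0.5 0.2 0.5] ff 30.0
units x,y,z [ 0.015  0.008 -2.218] turn z -0.004
```

```bash
python3 -m handwheel '[[[0,0,-0.1,0,0,0],[0,0,-0.3,0,0,0],[0,0,-0.5,0,0,0],[0,0,-0.5,0,0,0],[0,0,-0.4,0,0,0],[0,0,-0.1,0,0,-0.2],[0,0,0,0,0,-0.4],[0,0,0,0,0,-0.4]]]' >/dev/null;  python3 go.py 652 -245 20 1.8
```

```text
t 29.05 p [632.  258.8 154.3] psi 1.92 tilt [0. 0.] w 59.6 F [ 0.1 -0.5 -2.8] ff 30.0
units x,y,z [-10.084   0.084   2.686] turn z 0.021
```

```bash
python3 -m handwheel '[[[-0.3,0,0,0,0,0],[-0.5,0,0,0,0,0],[-0.65,0,0,0,0,0],[-0.65,0,0,0,0,0],[-0.65,0,0,0,0,0],[-0.65,0,0,0,0,0],[-0.65,0,0,0,0,0],[-0.65,0,0,0,0,0]]]' >/dev/null; python3 -m handwheel '[[[-0.65,0,0,0,0,0],[-0.65,0,0,0,0,0],[-0.65,0,0,0,0,0],[-0.65,0,0,0,0,0],[-0.65,0,0,0,0,0],[-0.65,0,0,0,0,0],[-0.65,0,0,0,0,0],[-0.4,0,0,0,0,0]]]' >/dev/null;  python3 go.py 652 -245 20 1.8
```

```text
t 30.65 p [ 646.  -226.5  153.5] psi 1.64 tilt [-0.0011 -0.0005] w 59.9 F [ 0.1 -0.5 -1.1] ff 30.0
units x,y,z [-0.373  0.109  2.671] turn z -0.027
```

```bash
python3 -m handwheel '[[[-0.15,0.05,0.1,0,0,-0.02],[-0.12,0.05,0.35,0,0,0],[0,0,0.5,0,0,0],[0,0,0.5,0,0,0],[0,0,0.5,0,0,0],[0,0,0.4,0,0,0],[0,0,0.2,0,0,0],[0,0,0.05,0,0,0]]]' >/dev/null; python3 -m handwheel '[[[0,0,0,0,0,0],[0,0,0,0,0,0],[0,0,0,0,0,0],[0,0,0,0,0,0],[0,0,0,0,0,0],[0,0,0,0,0,0],[0,0,0,0,0,0],[0,0,0,0,0,0]]]' >/dev/null; python3 go.py 652 -245 8 1.8
```

```text
t 32.25 p [ 652.5 -236.8   24.1] psi 1.89 tilt [ 0. -0.] w 59.9 F [-0.1  0.6 -3.2] ff 30.0
units x,y,z [-0.164 -0.016  0.321] turn z 0.015
```

```bash
python3 -m handwheel '[[[-0.08,-0.01,0.04,0,0,0.01],[-0.08,0,0.07,0,0,0],[0,0,0.08,0,0,0],[0,0,0.06,0,0,0],[0,0,0.04,0,0,0],[0,0,0,0,0,0],[0,0,0,0,0,0],[0,0,0,0,0,0]]]' >/dev/null; python3 go.py 652 -245 8 1.8
```

```text
t 33.05 p [ 652.5 -244.7    9.8] psi 1.84 tilt [ 0.0003 -0.0001] w 60.0 F [-0.1 -0.4 -1.6] ff 30.0
units x,y,z [-0.005 -0.01   0.035] turn z 0.007
```

Run:
```python
from h import *
for n,b in(('top',(315,145,400,205)),('side',(290,225,380,315))):
    c=cam(n); cv2.imwrite(f'pics/{n}4.png',c['pixels']); print(n,world(c)[200,360])
    meas(c,n+' drive',(0,0,0),(180,255,75),b,.029,(.012,.04)); meas(c,n+' mat',(0,0,90),(180,70,255),b,.004)
```

```text
top [ 0.52427657 -0.12912893  0.48547094]
top drive rect c [ 648.3 -204.2] size [55.2 55.1] ang 1.6 centroid 649.0 -208.6 z 0.029 px [335 164] [355 184]
top mat rect c [ 669.7 -241.8] size [133.2 158.2] ang 91.6 centroid 666.9 -222.6 z 0.087 px [328 145] [384 192]
side [ 0.60054485 -0.28532416  0.37111825]
side drive rect c [ 654.4 -283.3] size [77.  55.4] ang 2.1 centroid 649.6 -281.5 z 0.028 px [329 259] [359 291]
side mat rect c [ 653.8 -290. ] size [92.6 72.4] ang 1.1 centroid 646.5 -302.1 z 0.005 px [324 262] [367 302]
```

```bash
python3 -m handwheel '[[[0,0,0.015,0,0,0],[0,0,0.015,0,0,0],[0,0,0.005,0,0,0],[0,0,0,0,0,0],[0,0,0,0,0,0],[0,0,0,0,0,0],[0,0,0,0,0,0],[0,0,0,0,0,0]]]' >/dev/null; python3 go.py 652 -245 8 1.8
```

```text
t 33.95 p [ 652.4 -244.8    8.1] psi 1.83 tilt [ 0.0003 -0.0001] w 59.5 F [-0.8  0.5  2.4] ff 30.0
units x,y,z [-0.004 -0.009  0.002] turn z 0.006
```

```bash
python3 -m handwheel '[[[0,0,0.004,0,0,0],[0,0,0,0,0,0],[0,0,0,0,0,0],[0,0,0,0,0,0],[0,0,0,0,0,0],[0,0,0,0,0,0],[0,0,0,0,0,0],[0,0,0,0,0,0]]]' -1 >/dev/null; python3 go.py
python3 -m handwheel '[[[0,0,-0.2,0,0,0],[0,0,-0.4,0,0,0],[0,0,-0.6,0,0,0],[0,0,-0.6,0,0,0],[0,0,-0.4,0,0,0],[0.2,0,-0.2,0,0,0],[0.4,0,0,0,0,0],[0.6,0,0,0,0,0]]]' >/dev/null
python3 -m handwheel '[[[0.65,0,0,0,0,0],[0.65,0,0,0,0,0],[0.65,0,0,0,0,0],[0.65,0,0,0,0,0],[0.3,0,0,0,0,0],[0,0,0,0,0,0],[0,0,0,0,0,0],[0,0,0,0,0,0]]]' >/dev/null
python3 go.py 634 258 30 -2
python3 - <<'E'
from h import *
A=(0,0,0);Z=(180,255,255)
for n,b,pile in(('top',(315,145,400,205),(135,145,215,198)),('side',(290,225,380,315),(195,110,260,178))):
    c=cam(n); cv2.imwrite(f'pics/{n}5.png',c['pixels'])
    meas(c,n+' drive',A,Z,b,.026,(.02,.06)); meas(c,n+' mat',(0,0,90),(180,70,255),b,.004)
    meas(c,n+' lid',A,Z,pile,.055,(.042,.07)); meas(c,n+' lidblue',(105,90,100),(125,255,255),pile,.055,(.048,.07))
E
```

```text
t 34.75 p [ 652.3 -244.8    7.6] psi 1.83 tilt [ 0. -0.] w 88.2 F [ 1.  -0.2  0.2] ff 0.0
t 36.35 p [645.7 -40.9 127.3] psi 1.79 tilt [-0.0004 -0.0005] w 88.2 F [-0.1  1.  -0.1] ff 0.0
units x,y,z [ 5.967 -0.442  1.946] turn z 0.632
top drive rect c [ 651.5 -249. ] size [ 58.2 116.3] ang 91.6 centroid 652.5 -248.6 z 0.027 px [340 163] [382 184]
top mat rect c [ 660.9 -224.3] size [149.9 198.4] ang 91.6 centroid 654.1 -240.2 z 0.007 px [315 145] [386 198]
top lid rect c [633.6 257.8] size [171.3  65.4] ang 88.5 centroid 633.6 257.8 z 0.056 px [141 160] [206 186]
top lidblue rect c [633.3 258.2] size [170.5  64.1] ang 88.6 centroid 636.1 259.1 z 0.056 px [141 160] [205 186]
side drive rect c [ 650.2 -243.5] size [ 63.3 130.1] ang 92.0 centroid 651.0 -243.3 z 0.026 px [309 241] [359 289]
side mat rect c [ 652.2 -244.9] size [ 91.9 161.5] ang 91.9 centroid 652.2 -245.2 z 0.024 px [300 238] [367 302]
side lid rect c [631.9 254.3] size [180.3  68.3] ang 88.4 centroid 632.0 253.9 z 0.056 px [207 126] [248 166]
side lidblue rect c [632.3 254.4] size [176.6  67.5] ang 88.4 centroid 633.1 255.7 z 0.056 px [207 126] [248 164]
```

View pics/top5.png

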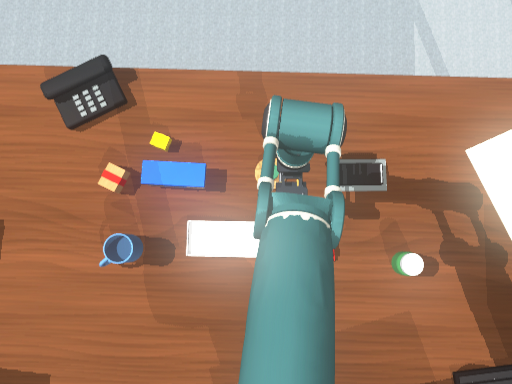

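The drive is square on the mat (top view, 340–385, 163–185) and the storage box is now free at (141–206, 160–186). Now to it.

```bash
python3 -m handwheel '[[[0.3,0,0,0,0,0.2],[0.5,0,0,0,0,0.2],[0.65,-0.05,0,0,0,0.15],[0.65,-0.05,0,0,0,0],[0.65,-0.05,0,0,0,0],[0.65,-0.05,0,0,0,0],[0.65,-0.05,0,0,0,0],[0.65,-0.05,0,0,0,0]]]' >/dev/null; python3 -m handwheel '[[[0.5,-0.05,0,0,0,0],[0.4,-0.05,0,0,0,0],[0.2,-0.05,0,0,0,0],[0,0,0.2,0,0,0],[0,0,0.3,0,0,0],[0,0,0,0,0,0],[0,0,0,0,0,0],[0,0,0,0,0,0]]]' >/dev/null; python3 go.py 633.5 258 29 -1.5
```

```text
t 38.05 p [628.6 249.8 102.4] psi -1.53 tilt [-0.0002 -0.0002] w 88.3 F [ 0.2  1.1 -0.7] ff 0.0
units x,y,z [0.167 0.094 1.469] turn z -0.004
```

```bash
python3 -m handwheel '[[[0.15,0.09,0,0,0,0],[0.01,0,0.2,0,0,0],[0,0,0.3,0,0,0],[0,0,0.3,0,0,0],[0,0,0.3,0,0,0],[0,0,0.2,0,0,0],[0,0,0.1,0,0,0],[0,0,0.05,0,0,0]]]' >/dev/null; python3 go.py 633.5 258 29 -1.5
python3 -m handwheel '[[[0,0,0,0,0,0],[0,0,0,0,0,0],[0,0,0,0,0,0],[0,0,0,0,0,0],[0,0,0,0,0,0],[0,0,0,0,0,0],[0,0,0,0,0,0],[0,0,0,0,0,0]]]' 1 >/dev/null; python3 go.py 633.5 258 29 -1.5
```

```text
t 38.85 p [632.6 258.3  28.9] psi -1.47 tilt [-0.0014 -0.0005] w 88.1 F [ 0.7 -0.  -0.4] ff 0.0
units x,y,z [-0.005  0.018 -0.001] turn z 0.005
t 39.65 p [633.8 258.7  31. ] psi -1.47 tilt [0.0014 0.0005] w 63.9 F [-0.9  0.2  6. ] ff 30.0
units x,y,z [-0.014 -0.005  0.04 ] turn z 0.005
```

```bash
python3 -m handwheel '[[[0,0,-0.1,0,0,0],[0,0,-0.2,0,0,0],[0,0,-0.3,0,0,0],[0,0,-0.3,0,0,0],[0,0,-0.3,0,0,-0.1],[0,0,-0.2,0,0,-0.15],[0,0,-0.1,0,0,-0.15],[0,0,0,0,0,0]]]' >/dev/null;  python3 go.py 465 120.5 60 0.9
python3 - <<'E'
from h import *
c=cam('side'); cv2.imwrite('pics/side6.png',c['pixels'])
c=cam('top')
hsv=cv2.cvtColor(c['pixels'],cv2.COLOR_BGR2HSV)
m=cv2.inRange(hsv,(0,0,150),(180,70,255)); m[:205]=0;m[270:]=0;m[:,:170]=0;m[:,280:]=0
for z,n in((.012,'t'),):
  q=max(cv2.findContours(m,0,1)[0],key=cv2.contourArea)[:,0]; print(q.min(0),q.max(0))
  # bottom edge/top edge line fits
  for k in ('lo','hi'):
    pts=[]
    for u in range(192,256):
        v=q[q[:,0]==u][:,1]
        if len(v): pts.append((u,v.min() if k=='lo' else v.max()))
    p=(ray(c,pts,z)[:,:2]*1000); f=np.polyfit(p[:,1],p[:,0],1); print(k,'x mid',np.polyval(f,120).round(1),'edge ang',(90-np.degrees(np.arctan(f[0]))).round(2))
E
```

```text
t 40.45 p [633.8 258.7 106.6] psi 0.97 tilt [0.0021 0.0008] w 63.6 F [-0.1  0.  -4.8] ff 30.0
units x,y,z [-2.712 -3.419  0.933] turn z 0.012
[186 218] [265 257]
lo x mid 515.2 edge ang 91.85
hi x mid 415.7 edge ang 90.5
```

View pics/side6.png

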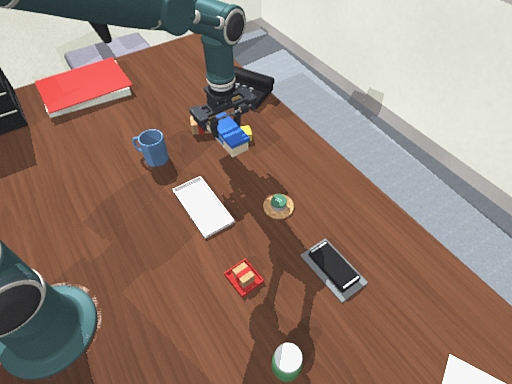

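The box is held level, and the tin (279,203), staples box (244,273) and drive (333,265) are all in place. Next, carry it over the white tray.

```bash
python3 -m handwheel '[[[-0.1,-0.1,0,0,0,0],[-0.2,-0.25,0,0,0,0],[-0.3,-0.35,0,0,0,0],[-0.35,-0.45,0,0,0,0],[-0.35,-0.45,0,0,0,0],[-0.35,-0.45,0,0,0,0],[-0.35,-0.45,0,0,0,0],[-0.3,-0.4,0,0,0,0]]]' >/dev/null; python3 -m handwheel '[[[-0.25,-0.3,0,0,0,0],[-0.1,-0.15,0,0,0,0],[-0.05,-0.05,0,0,0,0],[0,0,0.1,0,0,0],[0,0,0.2,0,0,0],[0,0,0.2,0,0,0],[0,0,0.1,0,0,0],[0,0,0,0,0,0]]]' >/dev/null; python3 go.py 465 120.5 35 1
```

```text
t 42.15 p [464.2 120.7  73.4] psi 0.95 tilt [-0.0032 -0.0007] w 63.7 F [-1.2 -0.2 -5.1] ff 30.0
units x,y,z [-0.004  0.015  0.768] turn z -0.008
```

```bash
python3 -m handwheel '[[[0,0.01,0.05,0,0,0],[0,0,0.15,0,0,0],[0,0,0.15,0,0,0],[0,0,0.1,0,0,0],[0,0,0.08,0,0,0],[0,0,0,0,0,0],[0,0,0,0,0,0],[0,0,0,0,0,0]]]' >/dev/null; python3 go.py 465 120.5 35 1
python3 - <<'E'
from h import *
for n,b in(('top',(165,195,290,275)),('side',(140,130,260,250))):
    c=cam(n); cv2.imwrite(f'pics/{n}7.png',cv2.resize(c['pixels'][b[1]-20:b[3]+20,b[0]-20:b[2]+20],None,fx=3,fy=3)); meas(c,n+' lid',(105,90,60),(125,255,255),b,.069,(.04,.09))
E
```

```text
t 42.95 p [466.1 120.8  48.9] psi 0.93 tilt [0.0007 0.0002] w 63.2 F [ 0.3  0.4 -3.9] ff 30.0
units x,y,z [-0.006 -0.023  0.278] turn z -0.012
top lid rect c [466.8  53.2] size [61.5 30.8] ang 1.7 centroid 464.9 51.1 z 0.074 px [242 226] [254 250]
side lid rect c [466.2  85.8] size [111.5  69.6] ang 89.3 centroid 469.0 77.1 z 0.074 px [190 182] [224 218]
```

View pics/side7.png

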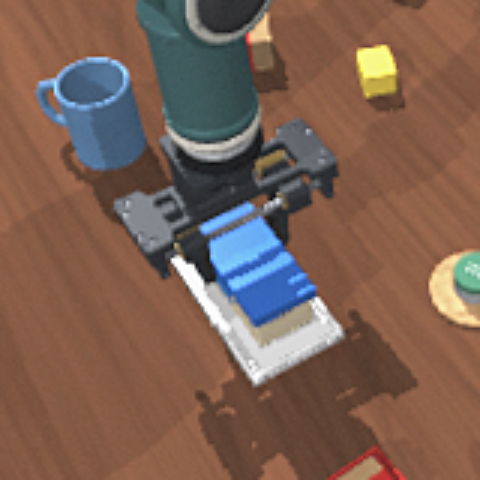

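The box hovers level inside the tray (crop, lid 205–315, 210–320; near-end lid height 74 mm against 73 mm expected). Lower it.

```bash
python3 -m handwheel '[[[-0.005,-0.02,0.05,0,0,-0.01],[0,0,0.06,0,0,0],[0,0,0.06,0,0,0],[0,0,0.04,0,0,0],[0,0,0.02,0,0,0],[0,0,0.01,0,0,0],[0,0,0,0,0,0],[0,0,0,0,0,0]]]' >/dev/null; python3 go.py 465 120.5 35 1
python3 -m handwheel '[[[0,0,0.01,0,0,0],[0,0,0.01,0,0,0],[0,0,0,0,0,0],[0,0,0,0,0,0],[0,0,0,0,0,0],[0,0,0,0,0,0],[0,0,0,0,0,0],[0,0,0,0,0,0]]]' >/dev/null; python3 go.py 465 120.5 35 1
```

```text
t 43.85 p [464.9 120.5  36.7] psi 0.99 tilt [0.0002 0.    ] w 63.5 F [ 0.3 -0.2 -3.1] ff 30.0
units x,y,z [-0.     0.001  0.034] turn z -0.001
t 44.65 p [464.8 120.5  35.6] psi 0.99 tilt [ 0.0001 -0.    ] w 63.2 F [ 0.2  0.1 -4.8] ff 30.0
units x,y,z [0.    0.003 0.012] turn z -0.001
```

```bash
python3 -m handwheel '[[[0,0,0.006,0,0,0],[0,0,0.006,0,0,0],[0,0,0,0,0,0],[0,0,0,0,0,0],[0,0,0,0,0,0],[0,0,0,0,0,0],[0,0,0,0,0,0],[0,0,0,0,0,0]]]' >/dev/null; python3 go.py
python3 -m handwheel '[[[0,0,0.006,0,0,0],[0,0,0.006,0,0,0],[0,0,0,0,0,0],[0,0,0,0,0,0],[0,0,0,0,0,0],[0,0,0,0,0,0],[0,0,0,0,0,0],[0,0,0,0,0,0]]]' >/dev/null; python3 go.py
```

```text
t 45.45 p [464.8 120.5  35. ] psi 0.99 tilt [ 0.0001 -0.    ] w 64.0 F [ 0.6 -0.4 -3.5] ff 30.0
t 46.25 p [464.9 120.5  35. ] psi 1.0 tilt [ 0. -0.] w 63.6 F [-4.5 -2.   4.7] ff 30.0
```

Contact. Release, lift and clear the view.

```bash
python3 -m handwheel '[[[0,0,0.004,0,0,0],[0,0,0,0,0,0],[0,0,0,0,0,0],[0,0,0,0,0,0],[0,0,0,0,0,0],[0,0,0,0,0,0],[0,0,0,0,0,0],[0,0,0,0,0,0]]]' -1 >/dev/null; python3 go.py
python3 -m handwheel '[[[0,0,-0.2,0,0,0],[0,0,-0.4,0,0,0],[0,0,-0.6,0,0,0],[0,0,-0.7,0,0,0],[0,0,-0.7,0,0,0],[0,0,-0.7,0,0,0],[0.3,0,-0.4,0,0,0],[0.5,0,-0.2,0,0,0]]]' >/dev/null
python3 -m handwheel '[[[0.7,0,0,0,0,0],[0.7,0,0,0,0,0],[0.7,0,0,0,0,0],[0.7,0,0,0,0,0],[0.7,0,0,0,0,0],[0.7,0,0,0,0,0],[0.7,0,0,0,0,0],[0.7,0,0,0,0,0]]]' >/dev/null
python3 go.py
python3 - <<'E'
from h import *
A=(0,0,0);Z=(180,255,255)
for n,b,m,t in(('top',(165,195,290,275),(315,145,400,205),(240,140,300,205)),('side',(140,130,260,250),(290,225,380,315),(255,180,305,225))):
    c=cam(n); cv2.imwrite(f'pics/{n}8.png',c['pixels']); meas(c,n+' lid',(105,90,60),(125,255,255),b,.059,(.05,.07))
    meas(c,n+' white',(0,0,150),(180,70,255),b,.012,(-.01,.03))
    meas(c,n+' drive',A,Z,m,.026,(.02,.06)); meas(c,n+' mat',A,Z,m,.004,(.002,.05))
    meas(c,n+' tin',(60,30,90),(90,255,255),t,.030,(.02,.2));meas(c,n+' coaster',(10,60,190),(35,200,255),t,.006)
E
```

```text
t 47.05 p [464.8 120.5  34.2] psi 0.99 tilt [ 0. -0.] w 88.1 F [0.3 0.2 0.1] ff 0.0
t 48.65 p [459.  441.8 230. ] psi 1.01 tilt [0.0005 0.0003] w 88.6 F [ 0.8 -0.7  0.3] ff 0.0
top lid rect c [464.9 121.3] size [ 62.1 167. ] ang 91.6 centroid 455.7 138.3 z 0.06 px [190 226] [254 250]
top white rect c [464.6 122. ] size [ 98.2 202. ] ang 90.6 centroid 464.5 121.7 z 0.058 px [186 220] [260 257]
top drive rect c [ 651.3 -242.2] size [ 58.2 129.9] ang 91.6 centroid 652.2 -241.8 z 0.027 px [335 163] [382 184]
top mat rect c [ 664.  -237.1] size [144.3 210.9] ang 91.6 centroid 654.4 -243.1 z 0.009 px [317 145] [392 196]
top tin rect c [649.2  -1.5] size [41.5 40.9] ang 1.5 centroid 649.8 -1.0 z 0.031 px [263 164] [278 179]
top coaster rect c [649.5  -0.9] size [90.3 89.1] ang 1.6 centroid 650.2 -1.2 z 0.008 px [254 157] [286 189]
side lid rect c [464.4 117. ] size [ 65.4 176.2] ang 91.0 centroid 457.2 128.2 z 0.06 px [177 171] [224 220]
side white rect c [465.6 118.9] size [ 98.8 210.7] ang 90.9 centroid 449.0 82.1 z 0.006 px [172 186] [234 237]
side drive rect c [ 650.7 -244. ] size [ 62.5 131. ] ang 92.0 centroid 651.1 -243.5 z 0.026 px [309 241] [359 289]
side mat rect c [ 652.6 -243.2] size [181.5 118. ] ang 80.9 centroid 652.6 -243.3 z 0.024 px [300 238] [367 302]
side tin rect c [652.1  -4.4] size [47.4 40.2] ang 55.3 centroid 650.0 -4.7 z 0.031 px [272 194] [286 207]
side coaster rect c [634.9   3.6] size [91.5 53.9] ang 70.7 centroid 626.7 3.8 z 0.007 px [263 193] [285 218]
```

View pics/top8.png

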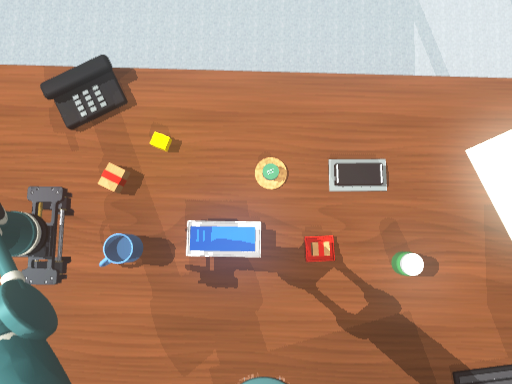

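View pics/side8.png

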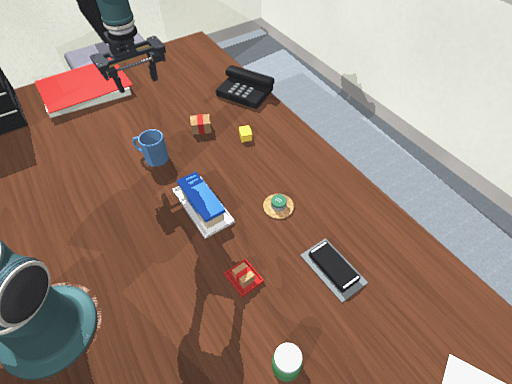

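All four things are centred in their places: in the top view the tin at (271,172), staples box (320,248), drive (357,175) and storage box (224,239). The mug (122,249) and jar (410,264) have not moved, and the gripper is clear of everything.

```bash
python3 -c "
from plant import r; print(r.finish_job())"
```

```text
the job is handed in; nothing more can be done
None
```

The job is done and handed in: the tin, staples box, drive and storage box were set down in that order, each within about 2 mm of the middle of its place by camera, with the mug and jar left where they stood.

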